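# Index the assembly turntable to its next station

### The job

Index the assembly turntable one station counter-clockwise as seen from above: draw its spring pin by the black knob, swing the table smoothly round and let the pin snap fully home in the next hole, the one in the dark steel segment clamped on the ring. Draw the pin clear before you swing, feel for the hole and never force the pin sideways, then let go. Keep the loose cover lying flat on the housing and leave everything else on the bench alone.

Things in the scene. Friction and masses are not known exactly. Their poses are not given: they have to be found in the camera images.
- knob (a point): centre of the plunger's black knurled knob, an upright cylinder 25 mm across, 30 mm tall, on the turntable's lug, 115 mm from the turning axis. With the pin home its centre is 127 mm above the bench and its underside 24 mm above the lug; an 18 mm barrel stands under it, its top 6 mm below the knob. The knob goes up with the pin and round with the table; it does not spin
- turn_axis (a point): point where the turntable's vertical turning axis meets the plane of the fixed steel ring's top, 60 mm above the bench; its x axis points to the present hole. The ring is 278 mm across, on a grey cast base with four bolt lugs (326 mm over them)
- turntable (a joint): angle of the turntable on its base (rad): 0 at the start, with the pin home in the present hole, growing counter-clockwise seen from above. Bearing drag: about 2 N at the knob, plus 1 to 2 N when the pin slides; the table with its work weighs 7 kg
- plunger (a joint): how far the pin is drawn up (m): 0 fully home in a hole, about 0.0075 when it rides on the bare ring, 0.0095 on the segment, stop at 0.015. The spring presses it down with 5 N at home, 9 N at the stop, and it weighs 1 N
- pin: hard steel index pin under the knob, upright, 8 mm across with a round nose, in holes 10 mm across. Let down between holes it slides on the ring or segment and snaps into a hole as it crosses one; the table is then held to about 1 mm at the pin. More than 30 N on the pin is forcing it; origin on its axis, 52 mm below its tip
- base: the turntable's fixed base, origin on the bench under the axis, its x axis towards the present hole. The next hole is 38 to 60 degrees counter-clockwise of it, set anew for each job, so feel for it: it is in the dark segment, a 2 mm plate clamped on the ring with four small screws, that starts 30 degrees (plus a 3 degree bevel) before this hole and ends 26 degrees after it
- cover_center (a point): centre of the loose round aluminium cover, 76 mm across, 8 mm thick, that lies on the housing clamped in the middle of the turntable, around its 23 mm spigot; its top is 141 mm above the bench
- wrench: bystander: steel open wrench, 170 mm, lying on the bench
- screwdriver: bystander: screwdriver, 200 mm, lying on the bench
- spare_housing: bystander: machined aluminium housing, 70 mm square foot, 92 mm over its two side ports, 52 mm tall, standing on the bench
- red_box: bystander: small red plastic box 85 x 60 x 35 mm on the bench
- hex_key: bystander: dark hex key, 110 mm, lying on the bench
- screw_cup: bystander: small steel bowl, 70 mm across, 40 mm tall, on the bench

How it is judged:
By the outcome, as a careful person would: the job done as asked, in the order asked, and still so for the second after the job is handed in, with the robot touching nothing.
It also fails if it takes over 51 s, if anything falls off the work surface, if the arm or the gripper's body presses on something with over 40 N, if the wrist force passes 120 N, or if a joint passes its speed limit or range.

### The arm

A 7-joint arm with a two-finger parallel gripper is mounted at the origin on the work surface. World frame = base frame: x ahead of the robot, y to its left, z up, the work surface at z = 0. Lengths are in m, angles in rad, forces in N, time in s.
With the tool pointing down it reaches from about 0.425 to 0.875 m from the base axis. Payload 8.4 kg.
Tool frame: the origin (TCP) lies midway between the tips of the shut fingers; the grasp point (between the pads) lies 19 mm behind it; z points along the fingers, y is the line along which they close (so a half turn about z gives the same grasp; the last joint's range is limited). The gripper opens to 87 mm and grips with 3 to 60 N. Pads are 19 mm wide; open, the fingers measure 117 mm over their backs; the gripper's body (75 mm by 190 mm) begins 51 mm behind the grasp point.
Start: joints at [1.085, 0.333, 0.04, 1.465, -0.013, 1.343, -0.059], TCP at [0.245, -0.602, 0.223] pointing down, gripper open.
Joint ranges: [-2.58, 2.58], [-0.38, 2.09], [-1.3, 1.39], [0.25, 2.4], [-1.5, 4.64], [0.08, 2.09], [-2.65, 2.65]. Speed limits (rad/s): [2.22, 2.22, 2.79, 2.79, 3.14, 3.14, 3.14].

### API

Orientations are given as [roll, pitch, yaw] about the fixed x, y, z axes, in that order (R = Rz(yaw) Ry(pitch) Rx(roll)).
In Python, from plant import * gives the robot as it stands. The module is installed in compiled form; this text tells all that it offers. Calls block until the motion is done:
- move_pose(position, orientation): joint-space move of the TCP to a pose.
- servo_line(position, orientation=None, v=0.15, until_force=None): straight line of the TCP; orientation=None keeps the orientation; v is the mean speed in m/s. With until_force (N) it stops when the force on the tool has changed by that much, and returns True; else False.
- movej(angles): joint-space move.
- move_gripper(opening): finger opening in m; the grip force is fixed at half the most; returns when the fingers have stopped.
- wait(seconds).
- solve_ik(position, orientation): joint angles nearest the present ones, or None.
- read_state(): the state.
- get_image(name): name is "scene" or "top" or "wrist"; returns a dict with "color" (400x640x3 uint8, red, green, blue), "depth" (400x640 float32, m along the optical axis (not along the pixel's ray), 0 where there is no reading), "fx", "fy", "cx", "cy" (pixels), "position" and "rotation" of the camera in the world. Camera axes: x right, y up, looking along -z (the intrinsics and any distortion apply to the point x, -y, -z); pixel columns grow to the right and rows downward; lengths in m; the calibration is good to about 2 mm. A picture is of the moment at which its call begins.
A pose or a line that the arm cannot do raises MotionError and nothing moves.
- hand_in(): hands the job in; it is judged then, once.
Trained networks look in a picture, given as the dict that the camera call returned (one of the last four; its "shot" number tells which), for a name from the list of things; names that differ only in an ending like _2 or _b are one class to them, and where a whole thing is asked for, a point or a joint stands for the part that bears it (a point fixed in the world has none). Each returns a list of dicts, best first, with "confidence" (0 to 1); they miss things now and then, are a little off and sometimes report something else, mostly with a low value. They report only what shows in the picture. A call takes as long as a camera call.
- cut_out(picture, thing): "mask" (400x640 bool, what is visible of it) and "centre" ([row, column] in pixels, amid what is visible of it).
The state is a dict: "clock": time; "joint_positions": joint angles; "dq": joint speeds; "tau": joint torques, N m; "position": TCP position; "tcp_rot": TCP orientation; "force": force on the tool from outside, world axes, zero at the start; "torque": the same for the moment, N m; "opening": finger opening in m; "finger_force": force on a finger pad.
Only numpy, scipy, OpenCV 4.12 (cv2) and the standard library are available. Lean on these libraries where they do the work, as an engineer would, in place of code of your own. Each camera call takes 0.05 s, during which the arm holds its last target. There are 200 camera calls.

## Working session

There is one attempt and no reset: what is moved stays moved. The work goes in short steps, each a Python script; the robot and the scene stay as the last script left them, time stands still between calls to the robot, and variables do not carry over. Pictures are saved under pics/ and viewed, at most 10 in all, crops included, and the job is handed in when it is done.

```bash
mkdir -p pics
cat > h.py <<'E'
from plant import *
import numpy as np, cv2
def save(p,n): cv2.imwrite('pics/'+n,p['color'][:,:,::-1])
def cloud(p,mask):
    r,c=np.nonzero(mask&(p['depth']>0)); d=p['depth'][r,c]
    P=np.c_[(c-p['cx'])/p['fx']*d,-(r-p['cy'])/p['fy']*d,-d]
    return P@np.array(p['rotation']).T+np.array(p['position'])
E
python3 - <<'E'
from h import *
a=get_image('top');save(a,'top.png');b=get_image('scene');save(b,'scene.png')
print({k:v for k,v in a.items() if k not in('color','depth')})
for p in(a,b):
  for t in('knob','cover_center','base','turntable'):
    for o in cut_out(p,t)[:2]:
        P=cloud(p,o['mask']);print(t,o['confidence'],o['centre'],P.shape,P.mean(0).round(4) if len(P) else 0,np.percentile(P,[2,98],axis=0).round(4) if len(P) else 0)
s=read_state();print(s['clock'],s['tcp_rot'],s['position'],s['force'])
E
```

```text
{'fx': 443.8813885981823, 'fy': 443.8813885981823, 'cx': 320.96184701357794, 'cy': 201.57412847798616, 'position': array([ 0.33120435, -0.01645166,  1.42704163]), 'rotation': array([ 0.14390371,  0.00640509, -1.55033933]), 'shot': 1}Traceback (most recent call last):
  File "<stdin>", line 7, in <module>
  File "h.py", line 7, in cloud
    return P@np.array(p['rotation']).T+np.array(p['position'])
           ~~~~~~~~~~~~~~~~~~~~~~~~~~~^~~~~~~~~~~~~~~~~~~~~~~~
ValueError: operands could not be broadcast together with shapes (62,) (3,)
```

```bash
sed -i "s/^import numpy.*/&\nfrom scipy.spatial.transform import Rotation as Ro/; s/P@np.array(p\['rotation'\]).T/Ro.from_euler('xyz',p['rotation']).apply(P)/" h.py
python3 - <<'E'
from h import *
a=get_image('top');b=get_image('scene');save(b,'scene.png')
for p in(a,b):
  for t in('knob','cover_center','base','turntable','pin'):
    for o in cut_out(p,t)[:2]:
        P=cloud(p,o['mask']);print(t,o['confidence'],o['centre'],P.shape,P.mean(0).round(4) if len(P) else 0,np.percentile(P,[2,98],axis=0).round(4).tolist() if len(P) else 0)
s=read_state();print(s['clock'],s['tcp_rot'],s['position'],s['force'])
E
```

```text
knob 0.64 [200.2, 346.1] (52, 3) [ 0.5267 -0.0722  0.1407] [[0.5168, -0.0807, 0.1314], [0.5378, -0.0629, 0.147]]
knob 0.6 [186.6, 302.1] (373, 3) [0.5506 0.0393 0.1415] [[0.5179, 0.0076, 0.1363], [0.5837, 0.07, 0.1466]]
cover_center 0.86 [189.3, 303.6] (440, 3) [0.5501 0.0389 0.1412] [[0.5172, 0.005, 0.1354], [0.5842, 0.0727, 0.1466]]
base 0.64 [200.5, 305.4] (5722, 3) [0.5348 0.043  0.0665] [[0.4182, -0.092, 0.0065], [0.6768, 0.1668, 0.1388]]
turntable 0.58 [198.6, 313.1] (2079, 3) [0.5437 0.0244 0.0893] [[0.475, -0.0923, 0.0613], [0.6268, 0.1127, 0.1475]]
knob 0.66 [206.0, 305.1] (179, 3) [ 0.5325 -0.0816  0.1318] [[0.5192, -0.0896, 0.113], [0.5419, -0.0678, 0.1423]]
cover_center 0.91 [177.3, 343.4] (529, 3) [0.5548 0.0313 0.1388] [[0.5184, -0.0009, 0.132], [0.5878, 0.069, 0.1423]]
cover_center 0.46 [155.0, 394.8] (281, 3) [0.5647 0.324  0.0173] [[0.4905, 0.2773, -0.0026], [0.6077, 0.4182, 0.0259]]
base 0.79 [211.4, 339.7] (8128, 3) [ 0.5731 -0.006   0.0605] [[0.4288, -0.1026, 0.0073], [0.6859, 0.1469, 0.1383]]
turntable 0.77 [202.6, 338.9] (3033, 3) [ 0.5615 -0.0027  0.0915] [[0.483, -0.1023, 0.0663], [0.6285, 0.0954, 0.143]]
turntable 0.42 [349.8, 284.2] (1986, 3) [ 0.6476 -0.3332  0.036 ] [[0.6052, -0.3705, -0.0004], [0.6778, -0.2877, 0.0534]]
0.75 [-3.14156574e+00  1.46676410e-05  3.86820964e-01] [ 0.24520378 -0.60194265  0.22256925] [-1.08309966  0.08955396  0.71039612]
```

View pics/top.png

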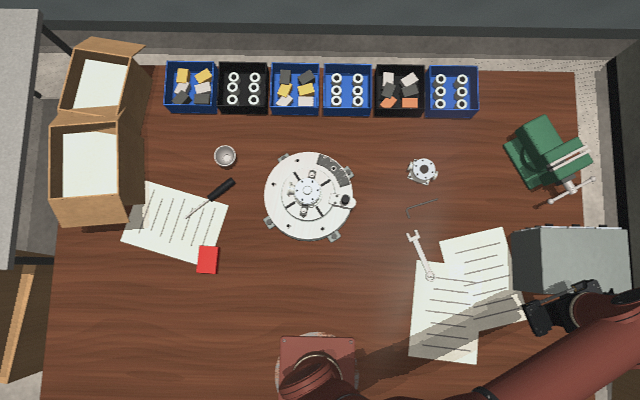

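View pics/scene.png

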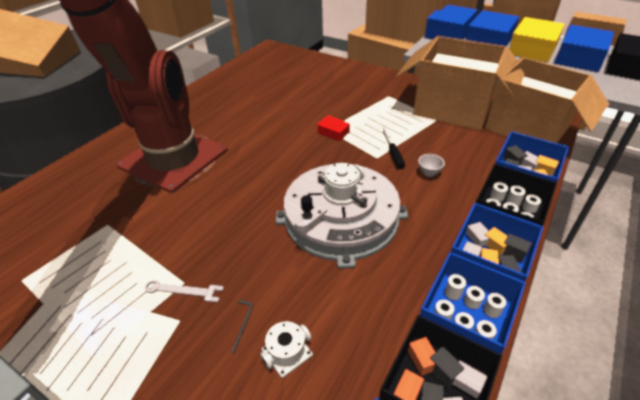

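Run:
```python
from h import *
k=np.array([.527,-.073]);
for y in(78,-102):
  for d in(0,25,50,62):
    c=np.array([.550,.039]);a=np.radians(-102+d);p=c+.115*np.array([np.cos(a),np.sin(a)])
    q=solve_ik([*p,.12],[np.pi,0,np.radians(y+d)]);print(y,d,None if q is None else np.round(q,2))
move_pose([.54,-.03,.36],[np.pi,0,np.radians(78)])
p=get_image('wrist');save(p,'w1.png');print(p['position'],p['rotation'],read_state()['clock'])
for t in('knob','cover_center','base','turntable'):
    for o in cut_out(p,t)[:2]:
        P=cloud(p,o['mask']);print(t,o['confidence'],o['centre'],P.shape,np.median(P,0).round(4) if len(P) else 0,np.percentile(P,[2,98],axis=0).round(4).tolist() if len(P) else 0)
```

```text
78 0 [ 0.52  0.22 -0.51  1.86  0.12  1.1  -0.25]
78 25 [ 0.51  0.32 -0.55  1.74  0.18  1.13  0.13]
78 50 [ 0.49  0.42 -0.6   1.63  0.25  1.17  0.49]
78 62 [ 0.47  0.46 -0.63  1.59  0.28  1.19  0.65]
-102 0 [ 1.07  0.43 -1.23  1.84  0.44  1.19  2.64]
-102 25 [-0.88  0.53  1.22  1.81 -0.54  1.19 -2.4 ]
-102 50 [ 0.27  0.37 -0.32  1.64  0.13  1.15 -2.56]
-102 62 [ 0.27  0.41 -0.37  1.6   0.16  1.16 -2.4 ]
[0.55402752 0.03410373 0.52277411] [-2.50417350e-01 -6.07555004e-05 -2.12604666e-01] 3.1417
knob 0.67 [204.4, 315.5] (309, 3) [ 0.5299 -0.0717  0.1426] [[0.5189, -0.0854, 0.1214], [0.5409, -0.0625, 0.1444]]
cover_center 0.73 [108.0, 318.0] (2562, 3) [0.5515 0.0392 0.1418] [[0.5175, 0.0034, 0.1348], [0.5856, 0.0722, 0.1436]]
base 0.85 [109.3, 307.6] (22988, 3) [0.545  0.0589 0.0616] [[0.4258, -0.0853, 0.0165], [0.6788, 0.1662, 0.1423]]
turntable 0.95 [119.4, 319.0] (8566, 3) [0.5458 0.0338 0.0815] [[0.4779, -0.0793, 0.0789], [0.6259, 0.1126, 0.1497]]
```

View pics/w1.png

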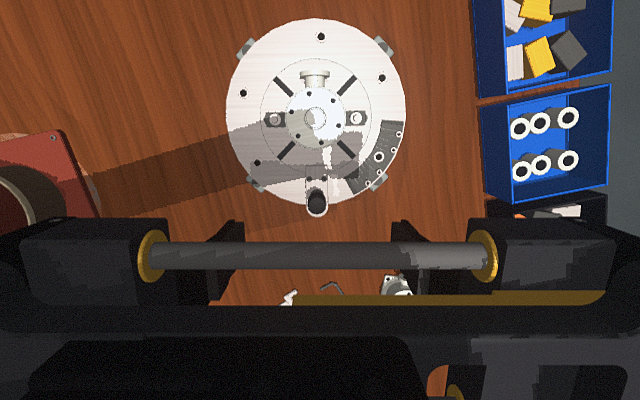

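Run:
```python
from h import *
p=get_image('wrist')
cv2.imwrite('pics/w1z.png',cv2.resize(p['color'][90:220,290:420,::-1],(590,590),interpolation=cv2.INTER_CUBIC))
o=cut_out(p,'base')[0];P=cloud(p,o['mask']);Q=P[(abs(P[:,2]-.061)<.004)];print(len(Q))
import cv2
for z in(.0605,):
  c,r=cv2.minEnclosingCircle(Q[:,:2].astype(np.float32));print('ring',c,r)
def ray(u,v,z):
    d=Ro.from_euler('xyz',p['rotation']).apply([(u-p['cx'])/p['fx'],-(v-p['cy'])/p['fy'],-1]);o=np.array(p['position']);return (o+d*(z-o[2])/d[2])[:2]
o=cut_out(p,'knob')[0];P=cloud(p,o['mask']);T=P[P[:,2]>.139];print('knob top',T.mean(0),cv2.minEnclosingCircle(T[:,:2].astype(np.float32)))
o=cut_out(p,'cover_center')[0];P=cloud(p,o['mask']);T=P[abs(P[:,2]-.142)<.004];print('cover',T.mean(0),cv2.minEnclosingCircle(T[:,:2].astype(np.float32)))
for uv in((379,157),(350,190),(400,122)): print(uv,ray(*uv,.062))
```

```text
Traceback (most recent call last):
IndexError: list index out of range
```

View pics/w1z.png

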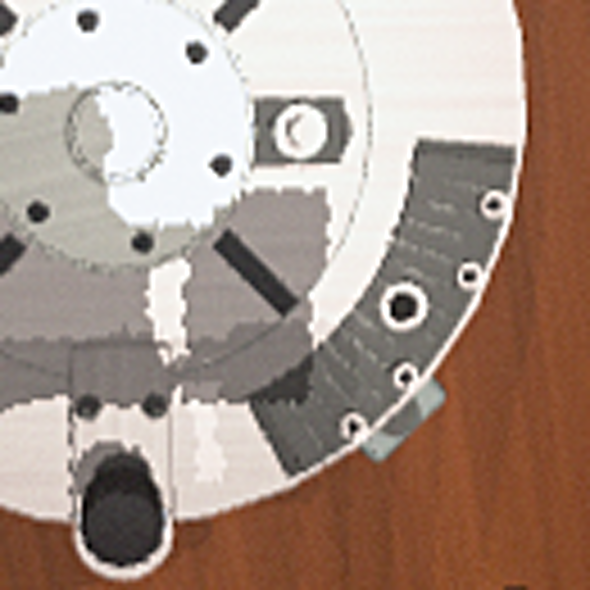

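Run:
```python
from h import *
p=get_image('wrist')
def ray(u,v,z):
    d=Ro.from_euler('xyz',p['rotation']).apply([(u-p['cx'])/p['fx'],-(v-p['cy'])/p['fy'],-1]);o=np.array(p['position']);return (o+d*(z-o[2])/d[2])[:2]
A=cloud(p,np.ones((400,640),bool));Q=A[(abs(A[:,2]-.061)<.004)&(np.hypot(A[:,0]-.55,A[:,1]-.039)<.16)]
print('ring',len(Q),cv2.minEnclosingCircle(Q[:,:2].astype(np.float32)))
T=A[(A[:,2]>.139)&(np.hypot(A[:,0]-.527,A[:,1]+.072)<.025)];k=np.array(cv2.minEnclosingCircle(T[:,:2].astype(np.float32))[0]);print('knob',T.mean(0),k,len(T))
T=A[(abs(A[:,2]-.142)<.004)&(np.hypot(A[:,0]-.55,A[:,1]-.039)<.05)];c=cv2.minEnclosingCircle(T[:,:2].astype(np.float32));print('cover',T.mean(0),c)
c=np.array(c[0]);print('dist',np.linalg.norm(k-c))
a0=np.degrees(np.arctan2(*(k-c)[::-1]));print(a0)
for uv in((378.8,157.4),(347.5,186.5),(392.8,121.7)):
  h=ray(*uv,.062)-c;print(h+c,np.linalg.norm(h),np.degrees(np.arctan2(h[1],h[0]))-a0)
```

```text
ring 15444 ((0.5517151355743408, 0.037691630423069), 0.13869881629943848)
knob [ 0.52947011 -0.07413018  0.14263464] [ 0.52913976 -0.07501964] 261
cover [0.55180665 0.03846135 0.14187833] ((0.5517087578773499, 0.03771186247467995), 0.03799161687493324)
dist 0.11496847557079005
-101.32102615085552
[ 0.63738971 -0.04050607] 0.11601409583435664 58.92814755788121
[ 0.58020433 -0.07658608] 0.11779651314957175 25.320033543353844
[0.66710463 0.009238  ] 0.11885692466272792 87.4602084108371
```

```bash
cat >> h.py <<'E'
C=np.array([.5517,.0377]);A0=-101.3;RR=.115
def pose(deg,z,t=0.):   # TCP at table angle deg, tangential offset t (m, ccw)
    a=np.radians(A0+deg)
    return [*(C+RR*np.array([np.cos(a),np.sin(a)])+t*np.array([-np.sin(a),np.cos(a)])),z],[np.pi,0,a+np.pi]
def st(l=''):
    s=read_state();d=np.array(s['position'][:2])-C;a=np.arctan2(d[1],d[0]);f=np.array(s['force'])
    tn=np.array([-np.sin(a),np.cos(a)])
    print(l,'t%.2f'%s['clock'],'deg %.2f r %.4f z %.4f'%(np.degrees(a)-A0,np.hypot(*d),s['position'][2]),'Ft %.1f Fr %.1f Fz %.1f'%(f[:2]@tn,f[:2]@d/np.hypot(*d),f[2]),'op %.4f'%s['opening'],s['finger_force']);return s
E
python3 - <<'E'
from h import *
move_pose(*pose(0,.19));move_gripper(.045);st('above')
print(servo_line(*pose(0,.109),v=.08,until_force=8));st('down')
move_gripper(.031);st('near')
T=[]
for sg in(1,-1):
    hit=servo_line(*pose(0,.109,.007*sg),v=.012,until_force=3);s=st(hit)
    a=np.radians(A0);T.append((np.array(s['position'][:2])-C)@[-np.sin(a),np.cos(a)])
print(T);m=np.mean(T)
servo_line(*pose(0,.109,m),v=.02);st('mid')
p=get_image('wrist');save(p,'w2.png')
E
```

```text
above t5.18 deg -0.00 r 0.1150 z 0.1900 Ft -0.2 Fr -0.6 Fz 0.5 op 0.0451 0.0
False
down t6.34 deg 0.22 r 0.1149 z 0.1096 Ft -0.4 Fr 0.4 Fz 1.2 op 0.0451 0.0
near t6.93 deg 0.00 r 0.1150 z 0.1090 Ft -0.1 Fr 0.7 Fz -0.7 op 0.0312 0.0
True t7.38 deg 1.94 r 0.1152 z 0.1084 Ft -1.0 Fr 0.8 Fz -0.1 op 0.0310 0.0
True t8.04 deg -2.13 r 0.1153 z 0.1087 Ft 0.7 Fr 0.0 Fz 1.0 op 0.0312 0.717511415714398
[np.float64(0.003890918811195875), np.float64(-0.00428148443433268)]
mid t8.41 deg -0.15 r 0.1150 z 0.1088 Ft 0.0 Fr 0.1 Fz 0.1 op 0.0309 0.0
```

View pics/w2.png

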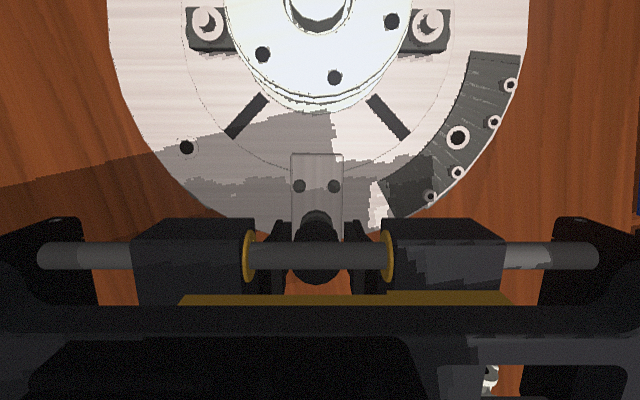

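Run:
```python
from h import *
s0=read_state()
move_gripper(.022);st('closed')
s=read_state();p=s['position']
servo_line([p[0],p[1],.109+.0128],v=.02);wait(.3);st('lifted')
p=get_image('wrist')
A=cloud(p,np.ones((400,640),bool));T=A[(A[:,2]>.13)&(np.hypot(A[:,0]-.529,A[:,1]+.075)<.012)]
print(np.percentile(T[:,2],[10,50,90]),len(T));save(p,'w3.png')
```

```text
closed t8.82 deg -0.26 r 0.1150 z 0.1088 Ft -1.9 Fr -1.0 Fz -0.0 op 0.0240 29.999318523332477
lifted t9.92 deg -0.29 r 0.1150 z 0.1217 Ft 1.8 Fr -0.7 Fz -10.2 op 0.0240 30.00038799829781
[0.14328588 0.15550224 0.15654734] 752
```

Run:
```python
from h import *
z=.1218
for d in np.linspace(50/7,50,7):
    servo_line(*pose(d,z),v=.04);s=st()
    f=np.linalg.norm(s['force'][:2])
    if f>18: print('STOP');break
wait(.2);st('end');p=get_image('wrist');save(p,'w4.png')
k=pose(50,0)[0][:2]
A=cloud(p,np.ones((400,640),bool));T=A[(A[:,2]>.13)&(np.hypot(A[:,0]-k[0],A[:,1]-k[1])<.012)];print(np.percentile(T[:,2],[10,50,90]),len(T))
```

```text
t10.49 deg 7.11 r 0.1150 z 0.1217 Ft 1.3 Fr 0.4 Fz -10.2 op 0.0239 29.99984795227647
 t11.00 deg 14.30 r 0.1150 z 0.1218 Ft 0.9 Fr 0.4 Fz -9.5 op 0.0243 29.99937789514661
 t11.51 deg 21.45 r 0.1149 z 0.1218 Ft 1.1 Fr -0.2 Fz -10.8 op 0.0245 29.99950921162963
 t12.02 deg 28.62 r 0.1149 z 0.1218 Ft 0.8 Fr -1.4 Fz -10.4 op 0.0241 29.999681655317545
 t12.53 deg 35.78 r 0.1149 z 0.1218 Ft 0.2 Fr -0.4 Fz -10.1 op 0.0241 29.99977952800691
 t13.03 deg 42.92 r 0.1149 z 0.1218 Ft 0.5 Fr -0.3 Fz -10.0 op 0.0242 29.99965156428516
 t13.54 deg 50.06 r 0.1149 z 0.1218 Ft 0.1 Fr -1.4 Fz -9.7 op 0.0242 29.999618204310536
end t13.74 deg 50.05 r 0.1149 z 0.1220 Ft 1.0 Fr -1.5 Fz -9.6 op 0.0241 29.999510245397687
[0.15500615 0.15585373 0.15669925] 595
```

View pics/w4.png

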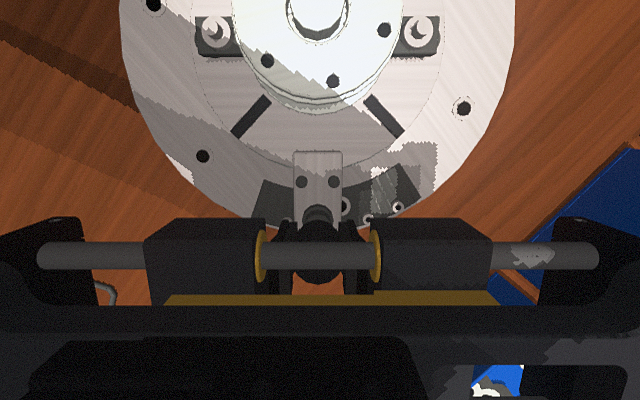

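Run:
```python
from h import *
servo_line(*pose(50,.1187),v=.02);st('lowered')
move_gripper(.030);st('open')
servo_line(*pose(50,.111),v=.03,until_force=6);st('down')
hit=False
for d in np.arange(52,65.1,1.5):
    hit=servo_line(*pose(d,.111),v=.010,until_force=6);s=st(hit)
    f=np.linalg.norm(s['force'][:2])
    if hit or f>9: break
```

```text
lowered t14.10 deg 50.02 r 0.1150 z 0.1188 Ft -0.1 Fr -1.4 Fz -7.4 op 0.0241 29.99943452887237
open t14.54 deg 50.13 r 0.1155 z 0.1193 Ft -0.2 Fr -0.2 Fz -0.7 op 0.0299 0.0
down t14.95 deg 49.93 r 0.1149 z 0.1106 Ft -0.1 Fr -0.1 Fz -0.0 op 0.0301 0.0
False t15.50 deg 51.94 r 0.1151 z 0.1110 Ft -2.5 Fr 0.8 Fz 0.5 op 0.0298 1.1523601866792887
False t15.95 deg 53.72 r 0.1151 z 0.1111 Ft -1.1 Fr 0.4 Fz -0.0 op 0.0299 0.7364973505900707
False t16.40 deg 55.20 r 0.1151 z 0.1111 Ft -1.4 Fr 0.6 Fz 0.4 op 0.0301 0.7635394656972494
False t16.85 deg 56.70 r 0.1151 z 0.1111 Ft -1.4 Fr 0.6 Fz 2.4 op 0.0298 0.8140677001210861
False t17.30 deg 58.35 r 0.1147 z 0.1110 Ft -0.7 Fr -0.7 Fz 0.4 op 0.0302 0.0
False t17.75 deg 59.57 r 0.1149 z 0.1110 Ft -0.0 Fr -0.1 Fz -0.9 op 0.0301 0.0
False t18.20 deg 60.88 r 0.1151 z 0.1110 Ft -3.1 Fr -0.4 Fz 0.9 op 0.0303 1.2002058379584923
True t18.44 deg 60.82 r 0.1148 z 0.1104 Ft -0.5 Fr 0.4 Fz 0.9 op 0.0301 0.08618131832918152
```

Run:
```python
from h import *
p=get_image('wrist');save(p,'w5.png')
def kn(p):
    k=pose(59,0)[0][:2]
    A=cloud(p,np.ones((400,640),bool));T=A[(A[:,2]>.132)&(np.hypot(A[:,0]-k[0],A[:,1]-k[1])<.016)];c=T[:,:2].mean(0)-C
    print(np.percentile(T[:,2],[10,50,90]),len(T),np.degrees(np.arctan2(c[1],c[0]))-A0)
kn(p)
```

```text
[0.13571373 0.14288583 0.16060026] 1198 57.36893046644464
```

View pics/w5.png

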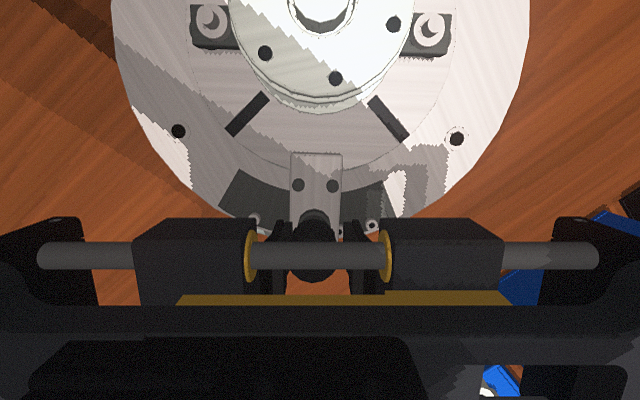

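Run:
```python
from h import *
servo_line(*pose(59.3,.111),v=.02);move_gripper(.045);st('open')
servo_line(*pose(59.3,.20),v=.08);
P_,O_=pose(59.3,.36);servo_line([*(np.array(P_[:2])*.6+C*.4),.36],v=.12);st('up')
p=get_image('wrist');save(p,'w6.png')
A=cloud(p,np.ones((400,640),bool));k=np.array(P_[:2])
T=A[(A[:,2]>.125)&(np.hypot(A[:,0]-k[0],A[:,1]-k[1])<.025)];T=T[T[:,2]>np.median(T[:,2])-.004];c=np.array(cv2.minEnclosingCircle(T[:,:2].astype(np.float32))[0])-C
print(np.percentile(T[:,2],[10,50,90]),len(T),np.degrees(np.arctan2(c[1],c[0]))-A0)
T=A[(abs(A[:,2]-.142)<.004)&(np.hypot(A[:,0]-.55,A[:,1]-.039)<.05)];print('cover',T.mean(0),T[:,2].std(),cv2.minEnclosingCircle(T[:,:2].astype(np.float32)))
```

```text
open t19.38 deg 59.30 r 0.1150 z 0.1110 Ft -1.0 Fr -0.1 Fz -0.5 op 0.0449 0.0
up t22.18 deg 59.05 r 0.0691 z 0.3591 Ft -0.8 Fr -0.6 Fz -0.6 op 0.0451 0.0
[0.14140445 0.1429136  0.14379871] 262 59.46371231579798
cover [0.55072812 0.03826162 0.1418406 ] 0.0008539497316560361 ((0.5513973832130432, 0.037605877965688705), 0.038020744919776917)
```

View pics/w6.png

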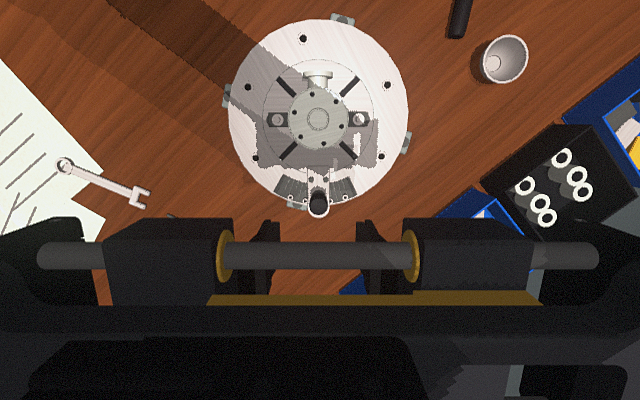

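The knob top is at 142.9 mm, against 142.6 mm with the pin home at the start. The knob is at 59.5°, where I measured the hole, and the cover is flat and centred.

```bash
python3 -c "
from plant import *
print(hand_in())"
```

```text
the job is handed in; nothing more can be done
None
```

The turntable is indexed about 59° counter-clockwise with the pin fully home in the dark segment's hole, the knob released and the cover flat on its housing; the job was handed in at about 22 s.

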